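Set the backstop and run a carton in under the labelling bridge

ROBOT

A 7-joint arm with a two-finger parallel gripper is mounted at the origin on a cart in front of the work surface, level with it; the furniture and walls round the work are solid. World frame = base frame: x ahead of the robot, y to its left, z up, the work surface at z = 0. Lengths are in m, angles in rad, forces in N, time in s.
With the tool pointing down it reaches from about 0.4 to 0.875 m from the base axis. Payload 19.3 kg.
Tool frame: the origin (TCP) lies at the very end of the fingers, on their centre line; the grasp point (between the pads) lies 19 mm behind it; z points along the fingers, y is the line along which they close (so a half turn about z gives the same grasp; the last joint's range is limited). The gripper opens to 85 mm and grips with 20 to 120 N. Pads are 22 mm wide; open, the fingers measure 114 mm over their backs; the gripper's body (76 mm by 85 mm) begins 54 mm behind the grasp point. The pads swing forward as they close: fully open they stand 13 mm farther back than shut.
Start: joints at [-1.182, 0.521, -0.036, 1.599, 0.021, 1.021, -0.113], TCP at [0.277, 0.56, 0.231] pointing down, gripper open.
Joint ranges: [-2.91, 2.91], [-0.3, 2.13], [-1.5, 1.42], [0.17, 2.43], [-1.26, 4.41], [0.16, 1.93], [-2.52, 2.52]. Speed limits (rad/s): [1.89, 1.89, 2.39, 2.39, 3.01, 3.01, 3.01].

INTERFACE

Orientations are given as [roll, pitch, yaw] about the fixed x, y, z axes, in that order (R = Rz(yaw) Ry(pitch) Rx(roll)).
In Python, from workcell import monitor, optics, workorder gives the robot as it stands.
- The arm moves only by the tool apply_moves, never from a script. Its arguments are lists of equal length, an entry for each row: "linear": the shift along the tool's x, y, z each as a share of 0.1 m, from -1 to 1, a list of three; "delta_rot": the turn, a rotation vector about the tool's x, y, z each as a share of 120 degrees, from -1 to 1, a list of three. A call has exactly 5 rows; each row is the pose to reach, as a shift and turn from the pose commanded when the call began, along the tool's axes at that moment; what a row does not reach only later rows make up. A row lasts 1/12 s, in which the tool goes at most 41.7 mm and 7.16 degrees, less where a joint would pass 70% of its speed; a pose out of reach is approached as far as the arm can. A call with a number of a shift or a turn outside -1 to 1 is refused whole. A call with a gripper value outside its range is refused whole. "gripper" is the opening, from -1 (shut) to 1 (fully open), set as the call begins (left out, the last holds). The fingers move at their own pace and stop on an object; "force" is the grip in N (left out, the last holds). Time passes only in rows, so rows that repeat a pose let the fingers close, or fill a call up. It gives the time, the measured TCP pose, the force, the opening and the grip force at its end, in the units of the state.
- monitor.observe(): the state, without advancing time (a new reading comes with each control period).
- optics.grab_frame(name): name is "side" or "top" or "wrist"; returns (picture, depth): 480x640x3 uint8, red, green, blue; 480x640 float32, m along the optical axis (not along the pixel's ray), 0 where there is no reading.
- optics.camera_info(name): a dict with "fx", "fy", "cx", "cy" (pixels), "rvec" (rotation vector, rad) and "tvec" (3), from world to camera coordinates, as OpenCV has them; the wrist camera has in their place "T_tool_cam" (4x4, takes a point from camera to tool coordinates, whose origin is the TCP and whose axes are the flange's). Camera axes: x right, y down, z forward; pixel columns grow to the right and rows downward; lengths in m; the calibration is good to about 2 mm. A picture is of the moment at which its call begins: read the wrist's pose just before it. camera_info takes no time and is no camera call.
- workorder.job_done(): hands the job in; it is judged then, once.
The state is a dict: "clock": time; "qpos": joint angles; "qd": joint speeds; "joint_efforts": joint torques, N m; "position": TCP position; "tool_rot": TCP orientation; "force": force on the tool from outside, world axes, zero at the start; "moment": the same for the moment, N m; "grip_width": finger opening in m; "finger_force": force on a finger pad.
Only numpy, scipy, OpenCV 4.12 (cv2) and the standard library are available. Lean on these libraries where they do the work, as an engineer would, in place of code of your own. Each camera call takes 0.05 s, during which the arm holds its last target. There are 200 camera calls.

TASK

Get the labelling jig ready for the next label: slide the backstop by its red grip until its front face is in line with the white line on the green marker clip. Then take the carton, set it on the open end of the jig's lane standing on its narrow side as it stands now, and slide it lengthwise between the rails and under the blue bridge until its end rests against the backstop. Do not shove the backstop off the mark, and let go of everything.

Things in the scene. Friction and masses are not known exactly. Their poses are not given: they have to be found in the camera images.
- jig: Fixed labelling jig, aluminium plate 140 x 410 mm, top 8 mm over the bench. Origin on the bench under the bridge's middle; +y is the feed direction (open infeed end to backstop), z up; plate y = -185 to +225 mm. Two steel rails 10 mm thick, inner faces at x = +-34.5 mm, tops 38 mm over the bench, from y = -70 to +225 mm; before that they flare to about 100 mm apart at y = -125 mm.
- bridge (a point): Middle of the underside of the blue bridge beam, 110 mm over the bench; axes as the jig's. The beam is 24 mm deep (jig y = -12 to +12 mm), its top 124 mm over the bench; uprights outside the rails (x = 48 to 64 mm either side), a black sensor box outside the far (+x) one.
- infeed (a point): Point on the plate's top, on the lane's centre line 115 mm before the bridge: a carton centred here stands wholly before the bridge. Axes as the jig's.
- stop (a joint): Slide of the backstop along the lane, in m: 0 is furthest from the bridge (front face at jig y = +140 mm) and it grows as the stop moves toward the bridge (front face at jig y = 140 mm minus this value); ends at 0.125. Stiff (about 3 N); stays where it is left.
- stop_face (a point): Centre line of the backstop's front face (grey plate 60 mm wide, 62 mm tall, facing -y of the jig), 53 mm over the bench; axes as the jig's. A small red pointer sticks out from the plate over the near rail.
- stop_grip (a point): Grip point of the backstop: a red upright square post 24 x 24 mm on the sliding carriage, 62 mm behind the front face; this point is on its axis, 68 mm over the bench, 15 mm under the post's top.
- mark (a point): White line on the green marker clip (14 x 16 mm) astride the rail nearest the robot: the backstop's front face must stand at the same jig y. The point is on the clip's top, 43 mm over the bench; axes as the jig's.
- carton: Brown closed carton with a label, 92 x 132 x 61 mm along its own x, y, z, about 0.15 kg. It stands on a narrow long side: own x points straight down, own y is level along the 132 mm length, own z is level across the 61 mm width (grasp across this from above). Origin at the middle of one of its two upright large faces.
- carton_mid (a point): Centre of the carton's volume, 46 mm over what it stands on; axes as the carton's.
Not all that is in view belongs to the job. What is shaped like the carton but turquoise is not meant.

How it is judged:
By the outcome, as a careful person would: the job done as asked, in the order asked, and still so for the second after the job is handed in, with the robot touching nothing.
It also fails if it takes over 58 s, if anything falls off the work surface, if the arm or the gripper's body presses on something with over 40 N, if the wrist force passes 120 N, or if a joint passes its speed limit or range.

## Working session

There is one attempt and no reset: what is moved stays moved. The work goes in short steps, Python scripts to look and compute and a tool call to move; the robot and the scene stay as the last step left them, time stands still between calls to the robot, and variables do not carry over. Pictures are saved under pics/ and viewed, at most 10 in all, crops included, and the job is handed in when it is done.

Besides the shell and the picture viewer there is one more tool, called after "Call:" by a JSON object that holds its "method" and its "body". apply_moves: Moves the arm, as the interface text tells. Its arguments: {"type":"object","properties":{"linear":{"type":"array"},"delta_rot":{"type":"array"},"gripper":{"type":"number"},"force":{"type":"number"}},"required":["linear","delta_rot"]}

```bash
mkdir -p pics; cat > h.py <<'E'
import numpy as np,cv2
from workcell import monitor,optics,workorder
from scipy.spatial.transform import Rotation as R
def cam(n):
    c=optics.camera_info(n);K=np.array([[c['fx'],0,c['cx']],[0,c['fy'],c['cy']],[0,0,1]])
    if 'rvec' in c:
        Rm=cv2.Rodrigues(np.array(c['rvec'],float))[0];t=np.array(c['tvec'],float).ravel()
        return K,Rm.T,-Rm.T@t
    s=monitor.observe();Rt=R.from_euler('xyz',s['tool_rot']).as_matrix();T=np.array(c['T_tool_cam'])
    return K,Rt@T[:3,:3],Rt@T[:3,3]+np.array(s['position'])
def onz(C,uv,z):
    K,Rw,o=C;uv=np.atleast_2d(uv).astype(float)
    d=np.c_[uv,np.ones(len(uv))]@np.linalg.inv(K).T@Rw.T
    return o+d*((z-o[2])/d[:,2])[:,None]
def cloud(C,dep):
    K,Rw,o=C;v,u=np.mgrid[:480,:640]
    return (np.stack([u,v,np.ones_like(u)],-1)@np.linalg.inv(K).T*dep[...,None])@Rw.T+o
def proj(C,P):
    K,Rw,o=C;p=(np.atleast_2d(P)-o)@Rw@K.T;return p[:,:2]/p[:,2:]
def save(n,im): cv2.imwrite('pics/'+n+'.png',im[...,::-1])
E
python3 - <<'E'
from h import *
print(monitor.observe())
for n in('top','side'):
    C=cam(n);im,d=optics.grab_frame(n);save(n,im);np.savez(n,im=im,d=d);print(n,C[2],C[1][:,2],C[0][0,0])
E
```

```text
{'clock': 0.0, 'qpos': array([-1.18221387,  0.5219869 , -0.03635541,  1.59997489,  0.02119892,
        1.02106638, -0.11279761]), 'qd': array([ 0.00063967, -0.00010948,  0.00071503,  0.00104472, -0.00030399,
        0.00040326,  0.0013167 ]), 'joint_efforts': array([ 3.75845821e-04, -9.27090311e+01,  1.97962359e+00, -3.69955981e+01,
        1.78030785e-02,  7.59656075e-03, -2.30072772e-05]), 'position': array([0.27666405, 0.56008449, 0.23075416]), 'tool_rot': array([-3.14054354e+00,  5.81163891e-05,  2.68282577e+00]), 'force': array([ 0.74174806, -0.00400278, -0.45257061]), 'moment': array([-0.03680464,  0.01394582, -0.00918632]), 'finger_force': 0.0, 'grip_width': 0.08542983693150435}
top [ 0.28362619 -0.19205455  1.77097142] [ 0.10884016  0.0051956  -0.99404569] 500.8266961634432
side [-0.16858943 -1.19616595  0.54557467] [ 0.50031708  0.79307588 -0.34743844] 458.36975820085013
```

View pics/top.png

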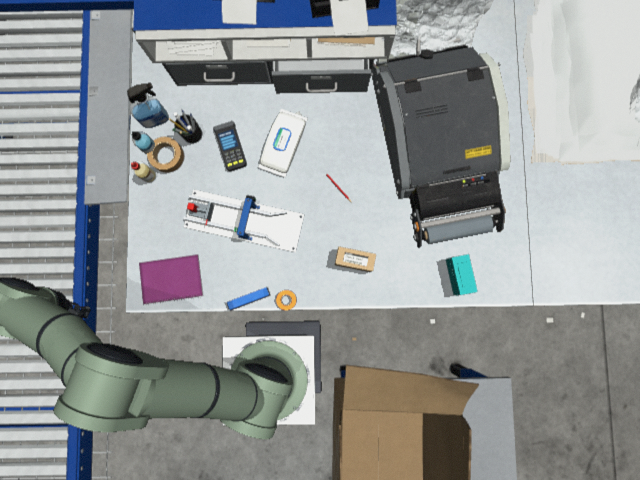

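View pics/side.png

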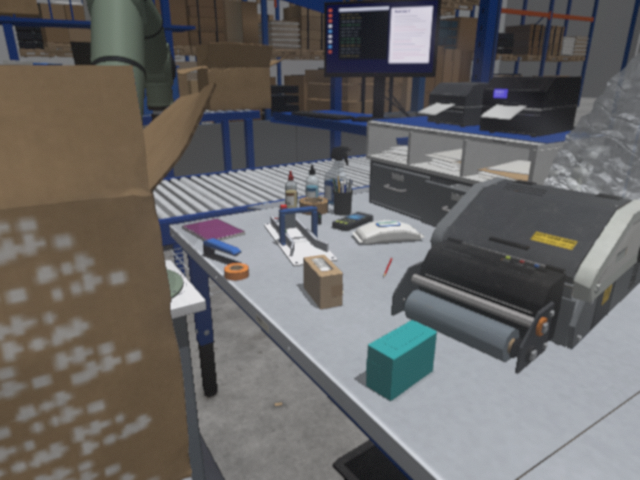

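Top view: the jig lies near (245,220), with the red grip at (192,207) and the bridge at (246,216). Things that could be taken for the carton are the brown carton at (355,259), the turquoise box at (460,275), which is the decoy, the big open box at (400,430), which is off the bench, and the white packet at (283,142). By the description I choose (355,259). For the grip, the red pen at (338,187) and the red bottle cap at (137,165) could be mistaken. I choose the red post at (192,207).

```bash
python3 - <<'E'
from h import *
z=np.load('top.npz');im=z['im'];d=z['d'];C=cam('top')
a=cv2.resize(im[180:260,170:310],None,fx=5.5,fy=5.5,interpolation=cv2.INTER_CUBIC)
b=cv2.resize(im[235:285,325:385],None,fx=3,fy=3,interpolation=cv2.INTER_CUBIC)
a=np.vstack([a,np.zeros((150,a.shape[1],3),np.uint8)]);a[440:590,:180]=b;save('crop',a)
P=cloud(C,d)
h=cv2.cvtColor(im,cv2.COLOR_RGB2HSV);H,S,V=h[...,0].astype(int),h[...,1],h[...,2]
roi=np.zeros((480,640),bool);roi[180:260,170:310]=1
def rep(n,m,zz):
    m=m.astype(np.uint8);k,l,st,ct=cv2.connectedComponentsWithStats(m)
    for i in range(1,k):
        if st[i,4]>=4:
            q=l==i;ys,xs=np.nonzero(q);r=cv2.minAreaRect(np.c_[xs,ys].astype(np.float32))
            print(n,st[i].tolist(),ct[i].round(1),'rect',np.round(r[0],1),np.round(r[1],1),round(r[2],1),'onz',onz(C,ct[i],zz)[0].round(4),'dep',np.median(P[q],0).round(4),np.round(np.percentile(P[q][:,2],95),3))
rep('red',roi&((H<8)|(H>172))&(S>120),.083)
rep('green',roi&(H>40)&(H<85)&(S>70),.043)
rep('blue',roi&(H>100)&(H<130)&(S>120),.124)
r2=np.zeros_like(roi);r2[235:285,325:385]=1
m=r2&(P[...,2]>.08);rep('carton',m,.092)
pts=onz(C,cv2.boxPoints(cv2.minAreaRect(np.argwhere(m)[:,::-1].astype(np.float32))),.092);print(pts.round(4))
m=roi&(V>200)&(S<40)&(P[...,2]<.02)&(P[...,2]>.003);rep('plate',m,.008)
E
```

```text
red [187, 203, 10, 9, 66] [191.6 207. ] rect [191.5 207. ] [8. 9.] 90.0 onz [0.5968 0.2487 0.083 ] dep [0.5978 0.2499 0.0787] 0.088
red [206, 219, 2, 6, 7] [206.3 221.3] rect [206.1 221.4] [1.  5.1] 14.0 onz [0.5465 0.198  0.083 ] dep [0.5514 0.2051 0.0542] 0.058
green [234, 228, 4, 4, 10] [235.2 229.3] rect [235.3 229.3] [2.1 4.2] 45.0 onz [0.5225 0.1061 0.043 ] dep [0.5234 0.1072 0.0388] 0.046
blue [237, 197, 22, 42, 298] [244.9 216.8] rect [246.9 217.8] [14.6 39.6] 17.9 onz [0.5525 0.0598 0.124 ] dep [0.5549 0.0627 0.1223] 0.129
carton [335, 246, 41, 25, 691] [355.3 258.1] rect [355.2 258.2] [38.6 18. ] 11.3 onz [ 0.4101 -0.306   0.092 ] dep [ 0.4102 -0.3057  0.0899] 0.097
[[ 0.3653 -0.2134  0.092 ]
 [ 0.4543 -0.219   0.092 ]
 [ 0.4444 -0.3803  0.092 ]
 [ 0.3556 -0.3739  0.092 ]]
plate [174, 180, 4, 3, 5] [175.8 181.2] rect [175.7 181.4] [1.3 3.6] 63.4 onz [0.706  0.3259 0.008 ] dep [0.7074 0.3262 0.0046] 0.006
plate [185, 181, 6, 3, 7] [187.7 182.4] rect [187.8 182.7] [1.5 5.4] 68.2 onz [0.7006 0.283  0.008 ] dep [0.6999 0.2816 0.0054] 0.009
plate [193, 181, 3, 3, 4] [194.2 182. 
[... 11540 characters left out ...]
.4415 0.3137 0.0051] 0.006
plate [217, 254, 3, 6, 8] [218.2 257. ] rect [218.4 256.7] [1.8 5.1] 11.3 onz [0.4297 0.1722 0.008 ] dep [0.4281 0.1732 0.0039] 0.008
plate [254, 256, 2, 3, 4] [254.2 257.2] rect [254.1 257.2] [2.2 0.9] 63.4 onz [0.4264 0.0449 0.008 ] dep [0.4259 0.0461 0.0052] 0.007
plate [263, 256, 3, 3, 4] [264.  257.2] rect [263.7 257.4] [2.2 1.8] 63.4 onz [0.4257 0.0104 0.008 ] dep [0.4251 0.0106 0.0053] 0.007
plate [299, 257, 3, 3, 4] [299.8 257.8] rect [299.8 257.8] [0.7 2.8] 45.0 onz [ 0.4215 -0.1159  0.008 ] dep [ 0.4223 -0.115   0.0085] 0.009
plate [243, 258, 3, 2, 4] [244.2 258.5] rect [244.  258.5] [1. 2.] 90.0 onz [0.4226 0.0802 0.008 ] dep [0.4227 0.0798 0.0065] 0.008
```

View pics/crop.png

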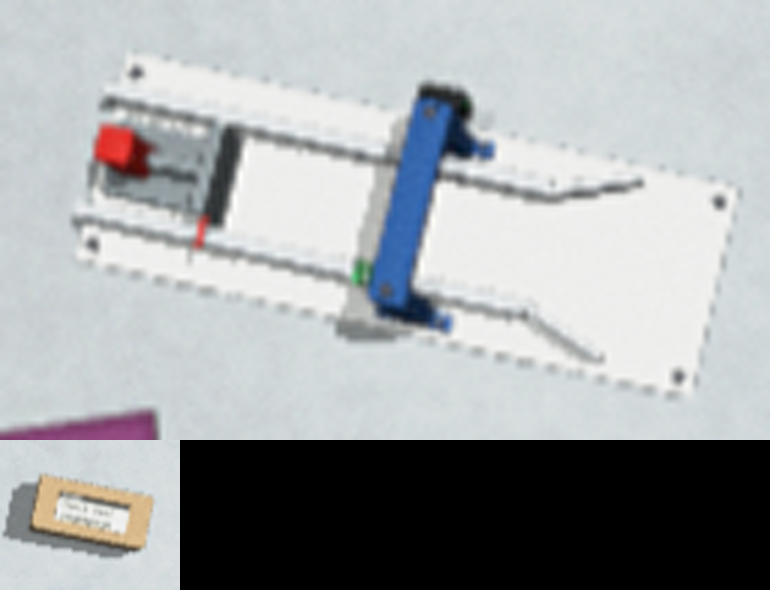

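The crop shows the red post at (192,207), the pointer at (206,221), the green clip at (235,229), close behind the blue bridge, and the carton with its label at (355,259). The choices hold. Next I compute the jig pose from the plate corners.

```bash
python3 - <<'E'
from h import *
C=cam('top')
px=np.array([[130,50],[738,187],[688,397],[77,260]])/5.5+[170,180]
w=onz(C,px,.008)[:,:2]
m=np.array([[70,225],[70,-185],[-70,-185],[-70,225]])/1000.
mc,wc=m.mean(0),w.mean(0);A=(m-mc).T@(w-wc);U,S,V=np.linalg.svd(A);Q=(V.T@U.T);t=wc-Q@mc
print('yaw',np.degrees(np.arctan2(Q[1,0],Q[0,0])),'t',t,'res mm',((m@Q.T+t-w)*1000).round(1).tolist())
for n,q,z in (('post',[191.6,207],.08),('clip',[235.3,229.3],.043),('bridge',np.array([412,200])/5.5+[170,180],.124),('ptr',[206.2,221.3],.05)):
    p=onz(C,q,z)[0,:2];print(n,p.round(4),'jig',(Q.T@(p-t)*1000).round(1))
s=monitor.observe();print(R.from_euler('xyz',s['tool_rot']).as_matrix().round(3), optics.camera_info('wrist'))
E
```

```text
yaw -13.863579004840172 t [0.55346565 0.06119946] res mm [[-0.5, 1.4], [-0.4, -1.3], [-0.4, -2.0], [1.3, 1.8]]
post [0.5974 0.2494] jig [ -2.4 193.2]
clip [0.5225 0.1058] jig [-40.8  35.9]
bridge [0.5541 0.0598] jig [ 1.  -1.2]
ptr [0.5515 0.2059] jig [-36.5 140. ]
[[-0.897  0.443 -0.   ]
 [ 0.443  0.897 -0.001]
 [-0.    -0.001 -1.   ]] {'fx': 365.83831728909263, 'fy': 365.83831728909263, 'cx': 321.43009109513895, 'cy': 244.88142222367716, 'T_tool_cam': array([[-6.42710570e-04, -9.61306506e-01, -2.75480288e-01,
         7.15191311e-02],
       [ 9.99999464e-01, -3.94078369e-04, -9.57891130e-04,
         3.01829719e-04],
       [ 8.12266152e-04, -2.75480756e-01,  9.61306243e-01,
        -1.42796851e-01],
       [ 0.00000000e+00,  0.00000000e+00,  0.00000000e+00,
         1.00000000e+00]])}
```

```bash
cat >> h.py <<'E'
JQ=np.array([[np.cos(np.radians(-13.864)),-np.sin(np.radians(-13.864))],[np.sin(np.radians(-13.864)),np.cos(np.radians(-13.864))]]);JT=np.array([.5537,.0607])
def jw(x,y): return JQ@np.array([x,y])+JT
def wj(p): return JQ.T@(np.asarray(p)[:2]-JT)
def plan(p,yawdeg,n,pos=None,rot=None):
    s=monitor.observe();p0=np.array(s['position'] if pos is None else pos);R0=R.from_euler('xyz',s['tool_rot'] if rot is None else rot);R1=R.from_euler('xyz',[np.pi,0,np.radians(yawdeg)])
    rv=(R0.inv()*R1).as_rotvec()
    for k in range(n):
        Ra=R0*R.from_rotvec(rv*k/n);print('call',k,(Ra.inv().apply((np.array(p)-p0)/n)/.1).round(3).tolist(),(np.degrees(rv)/n/120).round(4).tolist())
E
python3 - <<'E'
from h import *
p=jw(0,175);print(p);plan([*p,.2],76.14,5)
E
```

```text
[ 42.48686329 169.9624652 ]
call 0 [74.362, 341.153, -0.284] [-0.0001, 0.0001, 0.1293]
call 1 [162.904, 308.833, -0.215] [-0.0001, 0.0001, 0.1293]
call 2 [239.575, 254.006, -0.14] [-0.0001, 0.0001, 0.1293]
call 3 [298.788, 180.669, -0.066] [-0.0001, 0.0001, 0.1293]
call 4 [336.226, 94.167, 0.003] [-0.0001, 0.0001, 0.1293]
```

```bash
python3 - <<'E'
from h import *
p=jw(0,.175);print(p);plan([*p,.2],76.14,5)
E
```

```text
[0.59563316 0.23060177]
call 0 [-0.864, -0.308, 0.062] [-0.0001, 0.0001, 0.1293]
call 1 [-0.915, -0.066, 0.062] [-0.0001, 0.0001, 0.1293]
call 2 [-0.899, 0.181, 0.062] [-0.0001, 0.0001, 0.1293]
call 3 [-0.818, 0.415, 0.062] [-0.0001, 0.0001, 0.1293]
call 4 [-0.677, 0.619, 0.062] [-0.0001, 0.0001, 0.1293]
```

Call:
{"method": "apply_moves", "body": {"linear": [[-0.864,-0.308,0.062],[-0.864,-0.308,0.062],[-0.864,-0.308,0.062],[-0.864,-0.308,0.062],[-0.864,-0.308,0.062]], "delta_rot": [[0,0,0.129],[0,0,0.129],[0,0,0.129],[0,0,0.129],[0,0,0.129]], "gripper": 1}}

```text
clock: 0.52
position: [0.3408, 0.4942, 0.225]
tool_rot: [-3.141, -0.0, 2.412]
force: [-0.7, 0.3, 0.3]
grip_width: 0.0854
finger_force: 0.0
```

Call:
{"method": "apply_moves", "body": {"linear": [[-0.915,-0.066,0.062],[-0.915,-0.066,0.062],[-0.915,-0.066,0.062],[-0.915,-0.066,0.062],[-0.915,-0.066,0.062]], "delta_rot": [[0,0,0.129],[0,0,0.129],[0,0,0.129],[0,0,0.129],[0,0,0.129]]}}

```text
clock: 0.93
position: [0.4039, 0.4293, 0.2188]
tool_rot: [-3.141, -0.0, 2.144]
force: [-0.5, 0.0, -0.0]
grip_width: 0.0855
finger_force: 0.0
```

Call:
{"method": "apply_moves", "body": {"linear": [[-0.899,0.181,0.062],[-0.899,0.181,0.062],[-0.899,0.181,0.062],[-0.899,0.181,0.062],[-0.899,0.181,0.062]], "delta_rot": [[0,0,0.129],[0,0,0.129],[0,0,0.129],[0,0,0.129],[0,0,0.129]]}}

```text
clock: 1.35
position: [0.4675, 0.364, 0.2125]
tool_rot: [-3.141, -0.001, 1.875]
force: [-0.6, 0.3, 0.1]
grip_width: 0.0855
finger_force: 0.0
```

Call:
{"method": "apply_moves", "body": {"linear": [[-0.818,0.415,0.062],[-0.818,0.415,0.062],[-0.818,0.415,0.062],[-0.818,0.415,0.062],[-0.818,0.415,0.062]], "delta_rot": [[0,0,0.129],[0,0,0.129],[0,0,0.129],[0,0,0.129],[0,0,0.129]]}}

```text
clock: 1.77
position: [0.5314, 0.2987, 0.2063]
tool_rot: [-3.141, -0.001, 1.605]
force: [0.2, 0.0, 0.2]
grip_width: 0.0851
finger_force: 0.0
```

Call:
{"method": "apply_moves", "body": {"linear": [[-0.677,0.619,0.062],[-0.677,0.619,0.062],[-0.677,0.619,0.062],[-0.677,0.619,0.062],[-0.677,0.619,0.062]], "delta_rot": [[0,0,0.129],[0,0,0.129],[0,0,0.129],[0,0,0.129],[0,0,0.129]]}}

```text
clock: 2.18
position: [0.5954, 0.2331, 0.2]
tool_rot: [-3.141, -0.001, 1.335]
force: [0.5, -0.1, 0.0]
grip_width: 0.0858
finger_force: 0.0
```

```bash
python3 - <<'E'
from h import *
C=cam('wrist');im,d=optics.grab_frame('wrist');save('w1',im);np.savez('w1',im=im,d=d,pos=monitor.observe()['position'])
P=cloud(C,d);h=cv2.cvtColor(im,cv2.COLOR_RGB2HSV);H,S,V=h[...,0].astype(int),h[...,1],h[...,2]
def rep(n,m,zz):
    k,l,st,ct=cv2.connectedComponentsWithStats(m.astype(np.uint8))
    for i in range(1,k):
        if st[i,4]>=60:
            q=(l==i)&(d>0);print(n,st[i].tolist(),ct[i].round(1),'jig mm',(wj(onz(C,ct[i],zz)[0])*1000).round(1),'dep',np.median(P[q],0).round(4))
rep('red',((H<8)|(H>172))&(S>120),.083)
rep('green',(H>40)&(H<85)&(S>70),.043)
rep('blue',(H>100)&(H<130)&(S>120),.124)
E
```

```text
red [307, 185, 32, 40, 1137] [322.6 206. ] jig mm [ -1.9 202.4] dep [0.6004 0.2575 0.0825]
red [264, 272, 21, 5, 78] [274.8 274.3] jig mm [-37.7 149.9] dep [0.5473 0.2062 0.0562]
green [272, 364, 16, 9, 119] [279.5 368.7] jig mm [-41.5  39.9] dep [0.5227 0.1087 0.042 ]
green [272, 376, 16, 5, 72] [279.5 377.8] jig mm [-41.7  29.9] dep [0.5199 0.0988 0.0418]
blue [574, 219, 66, 82, 3146] [610.9 262.1] jig mm [179.9 174.9] dep [0.8418 0.1369 0.0266]
blue [253, 396, 13, 18, 68] [258.  404.8] jig mm [-47.   66.4] dep [0.4989 0.0901 0.063 ]
blue [378, 397, 18, 26, 82] [387.4 409.9] jig mm [45.3 62.7] dep [0.6141 0.0619 0.0678]
blue [76, 459, 37, 21, 400] [ 92.2 472.3] jig mm [-175.4    4.5] dep [0.3056 0.0397 0.0468]
```

View pics/w1.png

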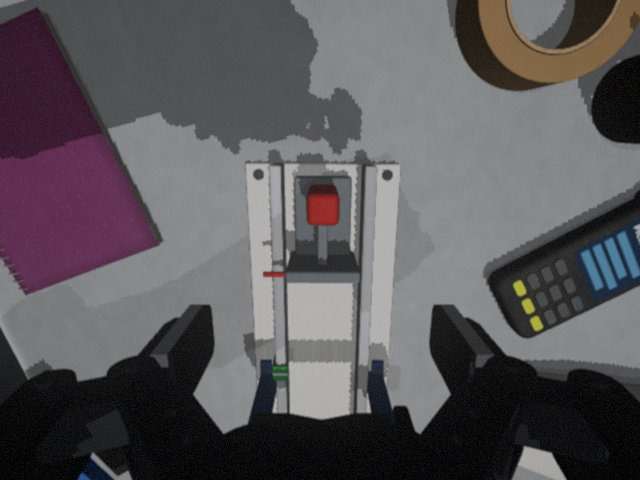

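Wrist view: the red post is at (323,206), the pointer at (275,274), the dark stop plate's front edge at row ~278, and the clip's white line at (279,374). Next, exact rows.

```bash
python3 - <<'E'
from h import *
z=np.load('w1.npz');im=z['im'];d=z['d'];C=cam('wrist');P=cloud(C,d)
print('clip',im[360:384,274:286].mean(1).round().astype(int).tolist())
print('ptr',im[268:281,266:276].mean(1).round().astype(int).tolist())
print('plate',im[246:290,300:345].mean((1,2)).round().astype(int).tolist())
print('platez',[(r,(wj(np.median(P[r,300:345],0))*1000).round(1).tolist()[1],round(float(np.median(P[r,300:345,2])),3)) for r in range(248,290,3)])
print('post',im[180:230,318:326].mean(1).round().astype(int).tolist())
print('postz',[(r,(wj(np.median(P[r,316:330],0))*1000).round(1).tolist()[1],round(float(np.median(P[r,316:330,2])),3)) for r in range(183,230,4)])
def j(u,v,z): return (wj(onz(C,[u,v],z)[0])*1000).round(1)
for v in (372,373,374,375,376): print(v,j(279.5,v,.043))
for v in (271.5,274,277): print('p',v,j(270,v,.055))
E
```

```text
clip [[134, 137, 138], [133, 136, 137], [125, 128, 129], [108, 111, 112], [79, 84, 82], [48, 65, 52], [40, 84, 50], [46, 111, 61], [47, 111, 62], [42, 92, 52], [38, 80, 47], [38, 78, 45], [53, 79, 58], [92, 99, 93], [109, 112, 109], [92, 105, 93], [54, 85, 60], [37, 79, 46], [35, 77, 45], [40, 78, 47], [53, 76, 59], [71, 79, 76], [79, 81, 84], [80, 82, 85]]
ptr [[159, 158, 158], [155, 155, 154], [147, 146, 146], [116, 110, 110], [96, 61, 60], [125, 40, 39], [147, 44, 42], [149, 47, 45], [150, 80, 78], [154, 129, 129], [156, 154, 153], [157, 157, 156], [157, 156, 157]]
plate [69, 68, 69, 69, 69, 69, 69, 68, 64, 58, 55, 54, 51, 48, 47, 46, 47, 46, 45, 44, 43, 44, 43, 43, 45, 53, 70, 86, 98, 102, 103, 102, 103, 103, 102, 102, 118, 154, 174, 178, 177, 177, 177, 177]
platez [(248, 156.7, 0.025), (251, 153.3, 0.025), (254, 150.7, 0.025), (257, 150.6, 0.034), (260, 150.2, 0.042), (263, 148.9, 0.05), (266, 148.3, 0.058), (269, 148.0, 0.065), (272, 147.3, 0.07), (275, 145.3, 0.07), (278, 142.5, 0.07), (281, 140.1, 0.07), (284, 112.4, 0.008), (287, 109.3, 0.008)]
post [[61, 62, 64], [59, 62, 6
[... 423 characters left out ...]
], [153, 45, 42], [152, 44, 41], [152, 45, 41], [153, 45, 42], [152, 45, 42], [153, 45, 42], [153, 46, 43], [152, 44, 41], [154, 46, 43], [152, 43, 40], [149, 42, 40], [144, 43, 42], [136, 40, 37], [120, 46, 46], [104, 76, 79], [97, 96, 99], [99, 104, 106], [100, 104, 108], [98, 103, 106]]
postz [(183, 212.7, 0.024), (187, 212.2, 0.05), (191, 212.1, 0.073), (195, 210.6, 0.082), (199, 207.8, 0.083), (203, 205.0, 0.083), (207, 202.0, 0.083), (211, 199.1, 0.083), (215, 196.3, 0.083), (219, 193.3, 0.083), (223, 190.1, 0.082), (227, 179.5, 0.051)]
372 [-41.9  36.6]
373 [-41.9  35.5]
374 [-41.9  34.4]
375 [-42.   33.3]
376 [-42.   32.2]
p 271.5 [-45.9 142.2]
p 274 [-45.9 140. ]
p 277 [-46.  137.3]
```

```bash
sed -i 's/JT=np.array(\[.5537,.0607\])/JT=np.array([.5537,.0607])+JQ@[-.002,0]/' h.py; python3 - <<'E'
from h import *
print(JT);p=jw(0,.2006);plan([*p,.049],76.14,2)
E
```

```text
[0.55175827 0.06117924]
call 0 [0.113, -0.002, 0.756] [-0.0003, -0.0002, 0.0018]
call 1 [0.114, -0.003, 0.756] [-0.0003, -0.0002, 0.0018]
```

Call:
{"method": "apply_moves", "body": {"linear": [[0.226,0,0.2],[0.226,0,0.4],[0.226,0,0.6],[0.226,0,0.75],[0.226,0,0.75]], "delta_rot": [[0,0,0.0036],[0,0,0.0036],[0,0,0.0036],[0,0,0.0036],[0,0,0.0036]]}}

```text
clock: 2.65
position: [0.5989, 0.2551, 0.1225]
tool_rot: [-3.138, 0.002, 1.329]
force: [0.3, 0.6, -0.3]
grip_width: 0.0854
finger_force: 0.0
```

Call:
{"method": "apply_moves", "body": {"linear": [[0,0,0.2],[0,0,0.4],[0,0,0.6],[0,0,0.76],[0,0,0.76]], "delta_rot": [[0,0,0],[0,0,0],[0,0,0],[0,0,0],[0,0,0]]}}

```text
clock: 3.07
position: [0.5997, 0.2544, 0.0475]
tool_rot: [-3.139, 0.001, 1.327]
force: [0.1, -0.4, -0.2]
grip_width: 0.0857
finger_force: 0.0
```

Call:
{"method": "apply_moves", "body": {"linear": [[0,0,0],[0,0,0],[0,0,0],[0,0,0],[0,0,0]], "delta_rot": [[0,0,0],[0,0,0],[0,0,0],[0,0,0],[0,0,0]], "gripper": -1, "force": 40}}

```text
clock: 3.48
position: [0.6019, 0.2535, 0.0502]
tool_rot: [3.141, -0.001, 1.325]
force: [-0.1, 0.7, 1.2]
grip_width: 0.0259
finger_force: 1.1
```

Call:
{"method": "apply_moves", "body": {"linear": [[0,0,0],[0,0,0],[0,0,0],[0,0,0],[0,0,0]], "delta_rot": [[0,0,0],[0,0,0],[0,0,0],[0,0,0],[0,0,0]]}}

```text
clock: 3.9
position: [0.6012, 0.2539, 0.0503]
tool_rot: [-3.141, -0.001, 1.325]
force: [-7.3, 1.0, 12.6]
grip_width: 0.0235
finger_force: 40.2
```

Call:
{"method": "apply_moves", "body": {"linear": [[-0.08,0,0],[-0.18,0,0],[-0.3,0,0],[-0.42,0,0],[-0.52,0,0]], "delta_rot": [[0,0,0],[0,0,0],[0,0,0],[0,0,0],[0,0,0]]}}

```text
clock: 4.32
position: [0.5888, 0.2032, 0.0503]
tool_rot: [3.141, -0.002, 1.325]
force: [-3.1, 3.6, 9.4]
grip_width: 0.0238
finger_force: 40.0
```

Call:
{"method": "apply_moves", "body": {"linear": [[-0.12,0,0],[-0.24,0,0],[-0.36,0,0],[-0.45,0,0],[-0.52,0,0]], "delta_rot": [[0,0,0],[0,0,0],[0,0,0],[0,0,0],[0,0,0]]}}

```text
clock: 4.73
position: [0.5764, 0.1524, 0.0503]
tool_rot: [3.141, -0.001, 1.325]
force: [-2.6, 3.7, 9.0]
grip_width: 0.0235
finger_force: 40.0
```

Call:
{"method": "apply_moves", "body": {"linear": [[0,0,0],[0,0,0],[0,0,0],[0,0,0],[0,0,0]], "delta_rot": [[0,0,0],[0,0,0],[0,0,0],[0,0,0],[0,0,0]]}}

```text
clock: 5.15
position: [0.5763, 0.1522, 0.0502]
tool_rot: [3.141, -0.0, 1.325]
force: [-5.0, -2.0, 13.3]
grip_width: 0.0234
finger_force: 40.4
```

```bash
python3 - <<'E'
from h import *
C=cam('wrist');im,d=optics.grab_frame('wrist');np.savez('w2',im=im,d=d)
s=monitor.observe();print((wj(s['position'])*1000).round(2),s['position'],s['force'].round(1))
save('w2',cv2.resize(im[200:480,160:480],None,fx=2,fy=2))
E
```

```text
[ 2.   94.27] [0.57628673 0.1522245  0.05022409] [-4.9 -2.1 12.9]
```

View pics/w2.png

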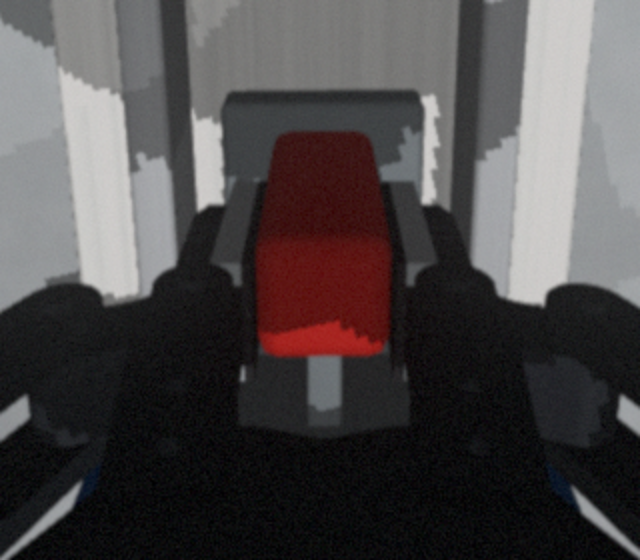

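The view is blocked by the gripper, so I release, rise, back off and look.

Call:
{"method": "apply_moves", "body": {"linear": [[0,0,0],[0,0,0],[0,0,0],[0,0,0],[0,0,0]], "delta_rot": [[0,0,0],[0,0,0],[0,0,0],[0,0,0],[0,0,0]], "gripper": 1}}

```text
clock: 5.62
position: [0.5762, 0.1524, 0.0493]
tool_rot: [3.142, 0.0, 1.324]
force: [0.0, -0.4, -1.2]
grip_width: 0.082
finger_force: 0.0
```

Call:
{"method": "apply_moves", "body": {"linear": [[0,0,-0.2],[0,0,-0.4],[0,0,-0.6],[0.1,0,-0.8],[0.2,0,-1]], "delta_rot": [[0,0,0],[0,0,0],[0,0,0],[0,0,0],[0,0,0]]}}

```text
clock: 6.03
position: [0.5811, 0.1715, 0.1504]
tool_rot: [3.142, 0.0, 1.323]
force: [0.0, -0.0, 0.6]
grip_width: 0.0852
finger_force: 0.0
```

Call:
{"method": "apply_moves", "body": {"linear": [[0.15,0,-0.3],[0.3,0,-0.5],[0.3,0,-0.5],[0.3,0,-0.5],[0.3,0,-0.5]], "delta_rot": [[0,0,0],[0,0,0],[0,0,0],[0,0,0],[0,0,0]]}}

```text
clock: 6.45
position: [0.588, 0.2004, 0.1986]
tool_rot: [-3.141, 0.001, 1.324]
force: [0.2, -0.4, 0.4]
grip_width: 0.0854
finger_force: 0.0
```

```bash
python3 - <<'E'
from h import *
C=cam('wrist');im,d=optics.grab_frame('wrist');np.savez('w3',im=im,d=d);P=cloud(C,d)
s=monitor.observe();print((wj(s['position'])*1000).round(2),s['position'][2],s['clock'])
h=cv2.cvtColor(im,cv2.COLOR_RGB2HSV);H,S=h[...,0].astype(int),h[...,1]
for n,m in(('red',((H<8)|(H>172))&(S>120)),('green',(H>40)&(H<85)&(S>70))):
    k,l,st,ct=cv2.connectedComponentsWithStats(m.astype(np.uint8))
    for i in range(1,k):
        if st[i,4]>25: print(n,st[i].tolist(),ct[i].round(1),(wj(np.median(P[(l==i)&(d>0)],0))*1000).round(1))
save('w3',cv2.resize(im[240:400,220:420],None,fx=4,fy=3.6,interpolation=cv2.INTER_CUBIC))
E
```

```text
[  1.84 143.51] 0.19839561122607455 6.5
red [308, 264, 29, 50, 1145] [322.1 292.5] [1.000e-01 1.013e+02]
red [266, 348, 22, 5, 96] [276.3 349.8] [-40.8  35.7]
green [271, 331, 17, 12, 121] [278.4 337.7] [-40.1  39.5]
```

View pics/w3.png

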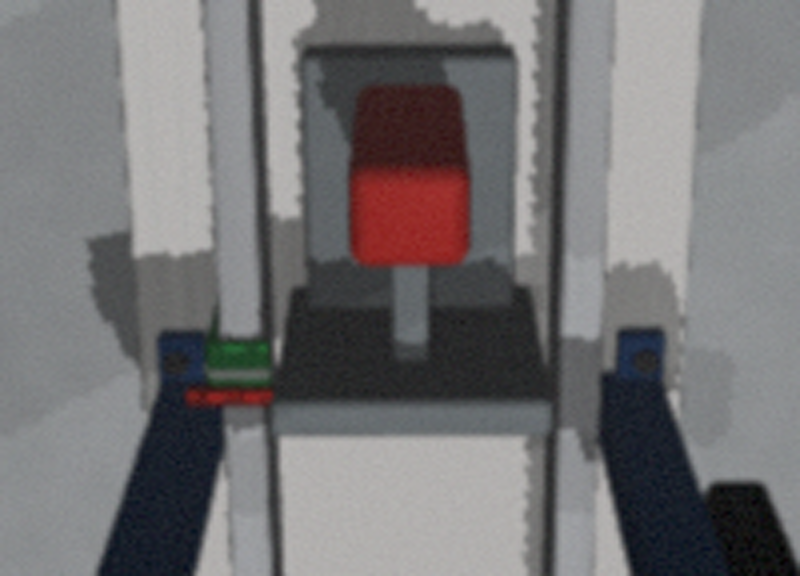

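```bash
python3 - <<'E'
from h import *
z=np.load('w3.npz');im=z['im'];d=z['d'];C=cam('wrist');P=cloud(C,d)
print('clip',[(340+i,*map(int,x)) for i,x in enumerate(im[338:350,273:286].mean(1).round())][:0] or im[336:350,273:286].mean(1).round()[:,0].astype(int).tolist())
print('ptr',im[344:356,268:285].mean(1).round()[:,:2].astype(int).tolist())
print('plate',im[345:366,300:345].mean((1,2)).round().astype(int).tolist())
m=lambda r:np.median(P[r-1:r+2,300:345].reshape(-1,3),0)
print('platez',[(r,(wj(m(r))*1000).round(1)[1],m(r)[2].round(4)) for r in (352,354,356,358)],'ptrz',np.median(P[349:352,268:285,2]),'clipz',np.median(P[338:347,273:286,2]))
def j(u,v,z): return (wj(onz(C,[u,v],z)[0])*1000).round(1)[1]
print('line',[(v,j(279,v,.043)) for v in (343,344,345)],'ptr',[(v,j(276,v,.056)) for v in (348,350,352)],'face',[(v,j(322,v,.070)) for v in (359,360,361)])
E
```

```text
clip [37, 37, 33, 32, 32, 37, 58, 87, 90, 64, 41, 46, 72, 112]
ptr [[76, 85], [55, 72], [39, 56], [45, 38], [70, 30], [107, 31], [118, 34], [101, 34], [80, 43], [68, 58], [65, 66], [64, 68]]
plate [40, 39, 40, 40, 39, 48, 66, 85, 101, 108, 109, 108, 107, 107, 107, 118, 152, 173, 176, 176, 176]
platez [(352, np.float64(41.6), np.float64(0.0697)), (354, np.float64(39.9), np.float64(0.07)), (356, np.float64(38.2), np.float64(0.07)), (358, np.float64(36.5), np.float64(0.0701))] ptrz 0.056124848213854384 clipz 0.042135410409942675
line [(343, np.float64(34.4)), (344, np.float64(33.4)), (345, np.float64(32.3))] ptr [(348, np.float64(37.3)), (350, np.float64(35.3)), (352, np.float64(33.3))] face [(359, np.float64(35.2)), (360, np.float64(34.3)), (361, np.float64(33.3))]
```

The clip's white line is at row 343.5, jig y 33.9 mm. The plate's front edge is at row 360.7, jig y 33.6 mm. They agree within 0.3 mm, so the stop is set. Next, the carton.

```bash
python3 - <<'E'
from h import *
plan([.41,-.29,.23],84,6)
E
```

```text
call 0 [-0.865, -0.088, -0.052] [-0.0001, 0.0001, -0.0113]
call 1 [-0.862, -0.108, -0.052] [-0.0001, 0.0001, -0.0113]
call 2 [-0.859, -0.129, -0.052] [-0.0001, 0.0001, -0.0113]
call 3 [-0.856, -0.149, -0.052] [-0.0001, 0.0001, -0.0113]
call 4 [-0.852, -0.169, -0.052] [-0.0001, 0.0001, -0.0113]
call 5 [-0.848, -0.19, -0.052] [-0.0001, 0.0001, -0.0113]
```

Call:
{"method": "apply_moves", "body": {"linear": [[-0.1,0,-0.2],[-0.35,-0.05,-0.3],[-0.6,-0.088,-0.3],[-0.865,-0.088,-0.3],[-0.865,-0.088,-0.3]], "delta_rot": [[0,0,-0.011],[0,0,-0.011],[0,0,-0.011],[0,0,-0.011],[0,0,-0.011]]}}

```text
clock: 6.92
position: [0.5575, 0.1132, 0.229]
tool_rot: [-3.141, 0.002, 1.342]
force: [0.3, -1.8, 0.0]
grip_width: 0.0854
finger_force: 0.0
```

Call:
{"method": "apply_moves", "body": {"linear": [[-0.3,-0.108,0],[-0.6,-0.108,0],[-0.862,-0.108,0],[-0.862,-0.108,0],[-0.862,-0.108,0]], "delta_rot": [[0,0,-0.011],[0,0,-0.011],[0,0,-0.011],[0,0,-0.011],[0,0,-0.011]]}}

```text
clock: 7.33
position: [0.5287, 0.0358, 0.2289]
tool_rot: [-3.141, 0.001, 1.367]
force: [1.6, 0.8, -0.5]
grip_width: 0.0855
finger_force: 0.0
```

Call:
{"method": "apply_moves", "body": {"linear": [[-0.3,-0.129,0],[-0.6,-0.129,0],[-0.859,-0.129,0],[-0.859,-0.129,0],[-0.859,-0.129,0]], "delta_rot": [[0,0,-0.011],[0,0,-0.011],[0,0,-0.011],[0,0,-0.011],[0,0,-0.011]]}}

```text
clock: 7.75
position: [0.4993, -0.0446, 0.229]
tool_rot: [-3.141, 0.0, 1.392]
force: [0.3, -0.1, -0.3]
grip_width: 0.0852
finger_force: 0.0
```

Call:
{"method": "apply_moves", "body": {"linear": [[-0.3,-0.149,0],[-0.6,-0.149,0],[-0.856,-0.149,0],[-0.856,-0.149,0],[-0.856,-0.149,0]], "delta_rot": [[0,0,-0.011],[0,0,-0.011],[0,0,-0.011],[0,0,-0.011],[0,0,-0.011]]}}

```text
clock: 8.17
position: [0.4699, -0.1256, 0.229]
tool_rot: [-3.141, -0.0, 1.416]
force: [0.7, 0.9, 1.0]
grip_width: 0.0855
finger_force: 0.0
```

Call:
{"method": "apply_moves", "body": {"linear": [[-0.3,-0.169,0],[-0.6,-0.169,0],[-0.852,-0.169,0],[-0.852,-0.169,0],[-0.852,-0.169,0]], "delta_rot": [[0,0,-0.011],[0,0,-0.011],[0,0,-0.011],[0,0,-0.011],[0,0,-0.011]]}}

```text
clock: 8.58
position: [0.4404, -0.2068, 0.229]
tool_rot: [-3.141, -0.0, 1.44]
force: [-0.3, 0.6, -0.6]
grip_width: 0.0854
finger_force: 0.0
```

Call:
{"method": "apply_moves", "body": {"linear": [[-0.3,-0.19,0],[-0.6,-0.19,0],[-0.848,-0.19,0],[-0.848,-0.19,0],[-0.848,-0.19,0]], "delta_rot": [[0,0,-0.011],[0,0,-0.011],[0,0,-0.011],[0,0,-0.011],[0,0,-0.011]]}}

```text
clock: 9.0
position: [0.4107, -0.2881, 0.2289]
tool_rot: [-3.141, -0.0, 1.463]
force: [0.8, 0.7, -0.2]
grip_width: 0.0851
finger_force: 0.0
```

```bash
python3 - <<'E'
from h import *
s=monitor.observe();print(s['position'],s['tool_rot'],s['qpos'].round(2))
C=cam('wrist');im,d=optics.grab_frame('wrist');save('w4',im);np.savez('w4',im=im,d=d);P=cloud(C,d)
m=((P[...,2]>.086)&(P[...,2]<.098)&(d>0)).astype(np.uint8);m[400:]=0
m=cv2.morphologyEx(m,cv2.MORPH_OPEN,np.ones((3,3)))
k,l,st,ct=cv2.connectedComponentsWithStats(m);i=1+st[1:,4].argmax();q=l==i
w=P[q][:,:2].astype(np.float32);r=cv2.minAreaRect(w*1000);print(st[i].tolist(),ct[i].round(),'rect',r,'mean',w.mean(0),'z',np.median(P[q][:,2]));print(cv2.boxPoints(r).round(1).tolist())
ys,xs=np.nonzero(q);hull=cv2.minAreaRect(onz(C,np.c_[xs,ys],.092)[:,:2].astype(np.float32)*1000);print('raycast',hull)
E
```

```text
[ 0.41066    -0.28812209  0.22892424] [-3.14109764e+00 -4.05617502e-04  1.46302152e+00] [ 0.14  0.36  0.45  1.94 -0.2   0.89  0.59]
[280, 169, 91, 160, 11401] [323. 247.] rect ((407.96307373046875, -305.6119384765625), (130.1730499267578, 60.58196258544922), 77.66139221191406) mean [ 0.4087561  -0.30123183] z 0.09096255925617974
[[364.5, -362.70001220703125], [423.6000061035156, -375.70001220703125], [451.5, -248.5], [392.29998779296875, -235.60000610351562]]
raycast ((408.04461669921875, -304.6751708984375), (129.09820556640625, 59.713768005371094), 77.66322326660156)
```

View pics/w4.png

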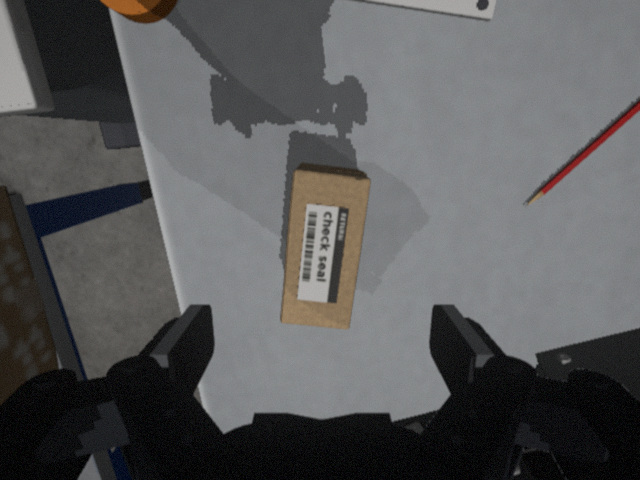

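The wrist view shows the brown carton with label at (323,247). It measures 130×60.6 mm, top z 0.091, and its long axis is at 77.7°. I grasp it 30 mm behind centre so the gripper stays clear of the bridge at the end.

```bash
sed -i 's/+JQ@\[-.002,0\]//' h.py; python3 - <<'E'
from h import *
a=np.radians(77.66);g=np.array([.410,-.3055])-.03*np.array([np.cos(a),np.sin(a)]);print(g)
plan([*g,.051],77.66,2)
E
```

```text
[ 0.40358863 -0.3348069 ]
call 0 [-0.241, -0.01, 0.889] [-0.0001, -0.0002, 0.026]
call 1 [-0.241, 0.002, 0.889] [-0.0001, -0.0002, 0.026]
```

Call:
{"method": "apply_moves", "body": {"linear": [[-0.2,-0.01,0.1],[-0.4,-0.02,0.3],[-0.482,-0.02,0.5],[-0.482,-0.02,0.7],[-0.482,-0.02,0.85]], "delta_rot": [[0,0,0.052],[0,0,0.052],[0,0,0.052],[0,0,0.052],[0,0,0.052]]}}

```text
clock: 9.47
position: [0.4034, -0.3348, 0.1426]
tool_rot: [-3.14, -0.001, 1.356]
force: [0.3, 0.4, 0.1]
grip_width: 0.0853
finger_force: 0.0
```

Call:
{"method": "apply_moves", "body": {"linear": [[0,0,0.25],[0,0,0.5],[0,0,0.75],[0,0,0.93],[0,0,0.93]], "delta_rot": [[0,0,0],[0,0,0],[0,0,0],[0,0,0],[0,0,0]]}}

```text
clock: 9.88
position: [0.4026, -0.3335, 0.0483]
tool_rot: [-3.137, -0.003, 1.356]
force: [0.4, 0.0, -1.2]
grip_width: 0.0856
finger_force: 0.0
```

Call:
{"method": "apply_moves", "body": {"linear": [[0,0,0],[0,0,0],[0,0,0],[0,0,0],[0,0,0]], "delta_rot": [[0,0,0],[0,0,0],[0,0,0],[0,0,0],[0,0,0]], "gripper": -1, "force": 25}}

```text
clock: 10.3
position: [0.4036, -0.3366, 0.0525]
tool_rot: [3.14, 0.0, 1.354]
force: [1.4, 3.0, 9.7]
grip_width: 0.0607
finger_force: 28.7
```

Call:
{"method": "apply_moves", "body": {"linear": [[0,0,0],[0,0,0],[0,0,0],[0,0,0],[0,0,0]], "delta_rot": [[0,0,0],[0,0,0],[0,0,0],[0,0,0],[0,0,0]]}}

```text
clock: 10.72
position: [0.4036, -0.3366, 0.0525]
tool_rot: [3.14, 0.0, 1.354]
force: [1.0, 2.9, 9.8]
grip_width: 0.0605
finger_force: 28.7
```

Call:
{"method": "apply_moves", "body": {"linear": [[0,0,-0.08],[0,0,-0.2],[0,0,-0.35],[0,0,-0.5],[0,0,-0.6]], "delta_rot": [[0,0,0],[0,0,0],[0,0,0],[0,0,0],[0,0,0]]}}

```text
clock: 11.13
position: [0.403, -0.3371, 0.1137]
tool_rot: [3.14, 0.001, 1.353]
force: [0.3, -0.5, -1.7]
grip_width: 0.0607
finger_force: 27.7
```

```bash
python3 - <<'E'
from h import *
s=monitor.observe();print(s['position'],s['grip_width'],s['finger_force'],s['clock'])
p=jw(0,-.145);print(p);plan([*p,.115],76.14,4)
E
```

```text
[ 0.40299797 -0.33708208  0.11367122] 0.060739194837442924 27.716911733150482 11.1333
[ 0.51895538 -0.08007575]
call 0 [0.69, 0.144, -0.004] [0.0002, 0.0001, 0.0029]
call 1 [0.691, 0.14, -0.003] [0.0002, 0.0001, 0.0029]
call 2 [0.692, 0.136, -0.003] [0.0002, 0.0001, 0.0029]
call 3 [0.692, 0.132, -0.003] [0.0002, 0.0001, 0.0029]
```

Call:
{"method": "apply_moves", "body": {"linear": [[0.08,0.02,0],[0.22,0.05,0],[0.38,0.08,0],[0.54,0.11,0],[0.69,0.144,0]], "delta_rot": [[0,0,0.003],[0,0,0.003],[0,0,0.003],[0,0,0.003],[0,0,0.003]]}}

```text
clock: 11.55
position: [0.4319, -0.2708, 0.1111]
tool_rot: [-3.141, -0.0, 1.347]
force: [0.9, 0.5, -1.8]
grip_width: 0.0609
finger_force: 27.7
```

Call:
{"method": "apply_moves", "body": {"linear": [[0.14,0.03,0],[0.28,0.06,0],[0.42,0.09,0],[0.56,0.12,0],[0.691,0.14,0]], "delta_rot": [[0,0,0.003],[0,0,0.003],[0,0,0.003],[0,0,0.003],[0,0,0.003]]}}

```text
clock: 11.97
position: [0.461, -0.2066, 0.111]
tool_rot: [-3.141, -0.0, 1.341]
force: [0.8, 0.0, -2.1]
grip_width: 0.0604
finger_force: 27.8
```

Call:
{"method": "apply_moves", "body": {"linear": [[0.14,0.03,0],[0.28,0.06,0],[0.42,0.09,0],[0.56,0.12,0],[0.692,0.136,0]], "delta_rot": [[0,0,0.003],[0,0,0.003],[0,0,0.003],[0,0,0.003],[0,0,0.003]]}}

```text
clock: 12.38
position: [0.4899, -0.1423, 0.111]
tool_rot: [-3.141, -0.0, 1.335]
force: [0.0, -0.3, -2.3]
grip_width: 0.0606
finger_force: 27.8
```

Call:
{"method": "apply_moves", "body": {"linear": [[0.16,0.03,0],[0.32,0.06,0],[0.48,0.09,0],[0.6,0.12,0],[0.692,0.132,0]], "delta_rot": [[0,0,0.003],[0,0,0.003],[0,0,0.003],[0,0,0.003],[0,0,0.003]]}}

```text
clock: 12.8
position: [0.5191, -0.078, 0.1111]
tool_rot: [-3.141, -0.0, 1.33]
force: [0.8, -0.4, -2.0]
grip_width: 0.0607
finger_force: 27.8
```

```bash
python3 - <<'E'
from h import *
s=monitor.observe();print((wj(s['position'])*1000).round(1),s['position'],s['tool_rot'])
C=cam('wrist');im,d=optics.grab_frame('wrist');save('w5',im);np.savez('w5',im=im,d=d);P=cloud(C,d)
m=((P[...,2]>.146)&(P[...,2]<.164)&(d>0)).astype(np.uint8);m=cv2.morphologyEx(m,cv2.MORPH_OPEN,np.ones((3,3)))
k,l,st,ct=cv2.connectedComponentsWithStats(m);i=1+st[1:,4].argmax();print(st[i].tolist(),np.median(P[l==i][:,2]))
w=np.array([(JQ.T@(p[:2]-JT))*1000 for p in P[l==i]]).astype(np.float32);r=cv2.minAreaRect(w);print(r,w.min(0),w.max(0))
plan([*jw(0,-.145),.0605],76.14,1)
E
```

```text
[  -0.4 -142.9] [ 0.51905575 -0.07798731  0.11108171] [-3.14136541e+00 -1.68640666e-04  1.32959016e+00]
[168, 41, 309, 383, 77439] 0.14962814265113092
((-1.7423973083496094, -107.32559204101562), (120.0255355834961, 88.32249450683594), 89.98825073242188) [ -45.908554 -167.34358 ] [ 42.41402  -47.313026]
call 0 [-0.035, 0.003, 0.505] [-0.0002, -0.0004, 0.001]
```

View pics/w5.png

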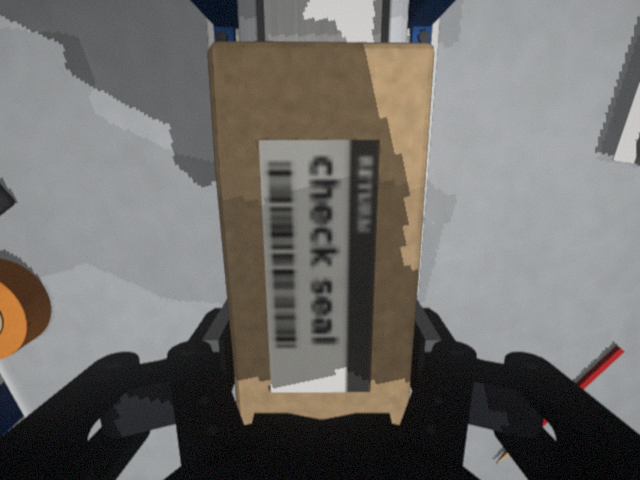

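The carton hangs parallel to the lane: top edge at rows 43–45, columns 210–432, jig x ≈ 0 after the camera bias. Lower it now.

Call:
{"method": "apply_moves", "body": {"linear": [[0,0,0.1],[0,0,0.22],[0,0,0.34],[0,0,0.43],[0,0,0.49]], "delta_rot": [[0,0,0.001],[0,0,0.001],[0,0,0.001],[0,0,0.001],[0,0,0.001]]}}

```text
clock: 13.27
position: [0.5178, -0.0803, 0.0608]
tool_rot: [-3.14, 0.001, 1.325]
force: [-0.3, -0.5, -0.4]
grip_width: 0.0604
finger_force: 27.7
```

Call:
{"method": "apply_moves", "body": {"linear": [[0,0,0.004],[0,0,0.008],[0,0,0.012],[0,0,0.015],[0,0,0.015]], "delta_rot": [[0,0,0],[0,0,0],[0,0,0],[0,0,0],[0,0,0]]}}

```text
clock: 13.68
position: [0.5187, -0.0796, 0.0609]
tool_rot: [3.141, -0.0, 1.326]
force: [-0.7, 0.7, -1.6]
grip_width: 0.0603
finger_force: 28.0
```

Call:
{"method": "apply_moves", "body": {"linear": [[0,0,0.01],[0,0,0.01],[0,0,0.01],[0,0,0.01],[0,0,0.01]], "delta_rot": [[0,0,0],[0,0,0],[0,0,0],[0,0,0],[0,0,0]]}}

```text
clock: 14.1
position: [0.519, -0.0796, 0.0602]
tool_rot: [3.141, -0.0, 1.327]
force: [-0.2, -0.3, 6.0]
grip_width: 0.0605
finger_force: 28.8
```

Call:
{"method": "apply_moves", "body": {"linear": [[0.0,0,-0.008],[0.08,0,-0.008],[0.18,0,-0.008],[0.28,0,-0.008],[0.36,0,-0.008]], "delta_rot": [[0,0,0],[0,0,0],[0,0,0],[0,0,0],[0,0,0]]}}

```text
clock: 14.52
position: [0.5276, -0.0428, 0.0605]
tool_rot: [-3.141, -0.0, 1.328]
force: [0.2, 1.0, -1.7]
grip_width: 0.06
finger_force: 28.0
```

Call:
{"method": "apply_moves", "body": {"linear": [[0.1,0,0],[0.18,0,0],[0.26,0,0],[0.32,0,0],[0.36,0,0]], "delta_rot": [[0,0,0],[0,0,0],[0,0,0],[0,0,0],[0,0,0]]}}

```text
clock: 14.93
position: [0.5362, -0.0088, 0.0606]
tool_rot: [3.142, -0.0, 1.327]
force: [-0.5, 0.3, -1.8]
grip_width: 0.0603
finger_force: 28.0
```

Call:
{"method": "apply_moves", "body": {"linear": [[0,0,0],[0,0,0],[0,0,0],[0,0,0],[0,0,0]], "delta_rot": [[0,0,0],[0,0,0],[0,0,0],[0,0,0],[0,0,0]]}}

```text
clock: 15.35
position: [0.536, -0.0102, 0.0606]
tool_rot: [3.142, 0.0, 1.326]
force: [-0.5, 0.1, -1.1]
grip_width: 0.0602
finger_force: 28.0
```

```bash
python3 - <<'E'
from h import *
s=monitor.observe();print((wj(s['position'])*1000).round(1),s['force'])
C=cam('wrist');im,d=optics.grab_frame('wrist');save('w6',cv2.resize(im[0:300,160:480],None,fx=2,fy=2));np.savez('w6',im=im,d=d);P=cloud(C,d)
for r in range(2,90,4):
    p=np.median(P[r,290:350],0);print(r,(wj(p)*1000).round(1)[1],p[2].round(3),end=' | ')
E
```

```text
[ -0.2 -73.1] [-0.50338684  0.13947806 -1.08027348]
2 39.6 0.07 | 6 38.5 0.07 | 10 37.3 0.07 | 14 36.3 0.07 | 18 35.2 0.07 | 22 34.1 0.069 | 26 33.3 0.068 | 30 33.3 0.064 | 34 33.3 0.059 | 38 33.2 0.054 | 42 21.6 0.099 | 46 20.4 0.099 | 50 14.7 0.122 | 54 13.8 0.123 | 58 13.0 0.124 | 62 12.3 0.124 | 66 11.5 0.124 | 70 10.8 0.124 | 74 10.0 0.124 | 78 9.3 0.124 | 82 8.6 0.124 | 86 7.8 0.124 |
```

View pics/w6.png

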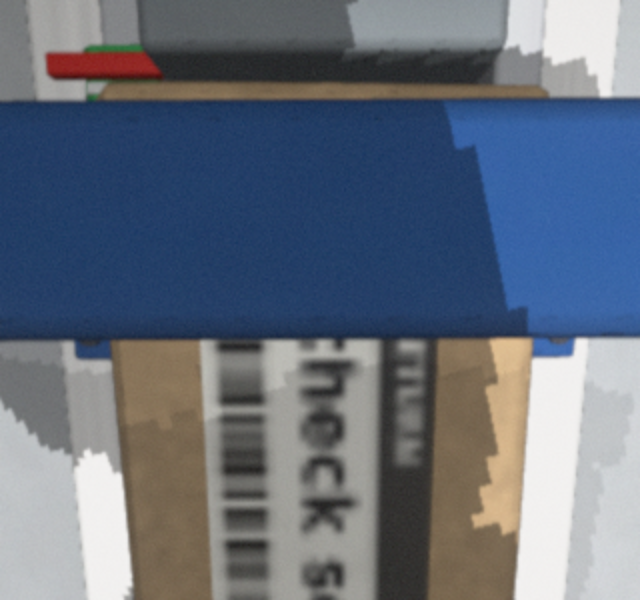

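Wrist crop: the carton's front edge is at row 41 (y≈22.0) and the stop face at y≈33.3, so the gap is about 11 mm. The carton is straight in the lane under the bridge. Advance 9 mm, then re-measure.

Call:
{"method": "apply_moves", "body": {"linear": [[0.025,0,0],[0.05,0,0],[0.07,0,0],[0.09,0,0],[0.09,0,0]], "delta_rot": [[0,0,0],[0,0,0],[0,0,0],[0,0,0],[0,0,0]]}}

```text
clock: 15.82
position: [0.5383, -0.0004, 0.0605]
tool_rot: [-3.142, -0.0, 1.327]
force: [0.1, -0.6, -1.7]
grip_width: 0.0604
finger_force: 28.0
```

Call:
{"method": "apply_moves", "body": {"linear": [[0,0,0],[0,0,0],[0,0,0],[0,0,0],[0,0,0]], "delta_rot": [[0,0,0],[0,0,0],[0,0,0],[0,0,0],[0,0,0]]}}

```text
clock: 16.23
position: [0.5382, -0.0011, 0.0606]
tool_rot: [3.142, 0.0, 1.326]
force: [-0.2, -0.2, -1.5]
grip_width: 0.0608
finger_force: 28.0
```

```bash
cat > gap.py <<'E'
from h import *
s=monitor.observe();print((wj(s['position'])*1000).round(1),s['clock'])
C=cam('wrist');im,d=optics.grab_frame('wrist');P=cloud(C,d);np.savez('gap',im=im,d=d)
R_=[(r,*np.median(P[r,290:350],0)) for r in range(0,120)]
e=[r for r,x,y,z in R_ if .09<z<.106]
print('carton rows',e[:1],e[-1:]);r0=e[0]
def j(v,z): return float((wj(onz(C,[320,v],z)[0])*1000)[1])
face=[float(wj([x,y])[1]*1000) for r,x,y,z in R_ if r<r0-1 and .05<z<.066];edge=[r for r,x,y,z in R_ if z>.0685 and r<r0]
print('front y',round(j(r0-.5,.100),2),'face y',np.round(np.median(face),2) if face else None,'plate top edge',edge[-1:], round(j(edge[-1]+.5,.07),2) if edge else None)
print('grad',im[max(0,r0-14):r0+8,290:350].mean((1,2)).round().astype(int).tolist(),'minz',min(z for r,x,y,z in R_ if r<r0))
E
python3 gap.py
```

```text
[ -0.2 -63.8] 16.2333
carton rows [41] [97]
front y 31.0 face y None plate top edge [40] 38.0
grad [104, 110, 117, 120, 118, 115, 112, 108, 106, 105, 105, 105, 105, 102, 98, 101, 107, 110, 111, 112, 114, 117] minz 0.024408730406132242
```

Call:
{"method": "apply_moves", "body": {"linear": [[0.004,0,0],[0.008,0,0],[0.012,0,0],[0.015,0,0],[0.015,0,0]], "delta_rot": [[0,0,0],[0,0,0],[0,0,0],[0,0,0],[0,0,0]]}}

```text
clock: 16.7
position: [0.5385, 0.0002, 0.0606]
tool_rot: [3.142, 0.0, 1.326]
force: [-0.4, -0.8, -1.0]
grip_width: 0.0606
finger_force: 28.1
```

Call:
{"method": "apply_moves", "body": {"linear": [[0.001,0,0],[0.002,0,0],[0.003,0,0],[0.004,0,0],[0.004,0,0]], "delta_rot": [[0,0,0],[0,0,0],[0,0,0],[0,0,0],[0,0,0]]}}

```text
clock: 17.12
position: [0.5387, 0.0008, 0.0606]
tool_rot: [3.142, 0.0, 1.326]
force: [-0.8, -1.4, 0.0]
grip_width: 0.0605
finger_force: 28.1
```

```bash
python3 gap.py; python3 -c "
from h import *
jy=JQ[:,1]
for i in range(3):
    s=monitor.observe();print('Fy jig',round(float(jy@s['force'][:2]),2),s['moment'].round(2))"
```

```text
[ -0.2 -61.8] 17.1167
carton rows [41] [107]
front y 32.97 face y None plate top edge [40] 39.97
grad [108, 105, 95, 92, 98, 99, 101, 103, 104, 104, 104, 104, 105, 103, 98, 101, 107, 110, 110, 112, 115, 117] minz 0.024444792269901705
Fy jig -3.22 [-0.6   0.22  0.12]
Fy jig -3.22 [-0.6   0.22  0.12]
Fy jig -3.22 [-0.6   0.22  0.12]
```

Call:
{"method": "apply_moves", "body": {"linear": [[0,0,0],[0,0,0],[0,0,0],[0,0,0],[0,0,0]], "delta_rot": [[0,0,0],[0,0,0],[0,0,0],[0,0,0],[0,0,0]]}}

```text
clock: 17.58
position: [0.5387, 0.0008, 0.0606]
tool_rot: [3.142, 0.0, 1.326]
force: [0.4, -3.6, 0.2]
grip_width: 0.0603
finger_force: 28.1
```

Call:
{"method": "apply_moves", "body": {"linear": [[0,0,0],[0,0,0],[0,0,0],[0,0,0],[0,0,0]], "delta_rot": [[0,0,0],[0,0,0],[0,0,0],[0,0,0],[0,0,0]]}}

```text
clock: 18.0
position: [0.5387, 0.0008, 0.0606]
tool_rot: [3.142, 0.0, 1.326]
force: [0.0, -2.5, -0.7]
grip_width: 0.0606
finger_force: 28.1
```

Call:
{"method": "apply_moves", "body": {"linear": [[0.001,0,0],[0.002,0,0],[0.003,0,0],[0.003,0,0],[0.003,0,0]], "delta_rot": [[0,0,0],[0,0,0],[0,0,0],[0,0,0],[0,0,0]]}}

```text
clock: 18.42
position: [0.5388, 0.0011, 0.0606]
tool_rot: [3.142, -0.0, 1.326]
force: [-0.0, -3.0, -0.3]
grip_width: 0.0606
finger_force: 28.1
```

Steady contact at about 3 N against the stop. Release and rise.

Call:
{"method": "apply_moves", "body": {"linear": [[0,0,0],[0,0,0],[0,0,0],[0,0,0],[0,0,0]], "delta_rot": [[0,0,0],[0,0,0],[0,0,0],[0,0,0],[0,0,0]], "gripper": 1}}

```text
clock: 18.83
position: [0.5388, 0.0012, 0.0606]
tool_rot: [-3.142, -0.0, 1.327]
force: [-0.3, 0.2, -0.5]
grip_width: 0.0855
finger_force: 0.0
```

Call:
{"method": "apply_moves", "body": {"linear": [[0,0,0],[0,0,-0.1],[0,0,-0.25],[0,0,-0.45],[0,0,-0.65]], "delta_rot": [[0,0,0],[0,0,0],[0,0,0],[0,0,0],[0,0,0]]}}

```text
clock: 19.25
position: [0.5385, 0.0009, 0.1268]
tool_rot: [-3.141, 0.0, 1.326]
force: [0.3, -0.4, 0.0]
grip_width: 0.0854
finger_force: 0.0
```

Call:
{"method": "apply_moves", "body": {"linear": [[0,0,-0.2],[0.1,0,-0.4],[0.2,0,-0.6],[0.3,0,-0.7],[0.4,0,-0.75]], "delta_rot": [[0,0,0],[0,0,0],[0,0,0],[0,0,0],[0,0,0]]}}

```text
clock: 19.67
position: [0.549, 0.0407, 0.2024]
tool_rot: [3.14, -0.001, 1.326]
force: [0.3, -0.3, -0.1]
grip_width: 0.0855
finger_force: 0.0
```

Call:
{"method": "apply_moves", "body": {"linear": [[0.25,0,0],[0.5,0,0],[0.75,0,0],[0.95,0,0],[0.95,0,0]], "delta_rot": [[0,0,0],[0,0,0],[0,0,0],[0,0,0],[0,0,0]]}}

```text
clock: 20.08
position: [0.5714, 0.137, 0.1994]
tool_rot: [-3.14, -0.001, 1.332]
force: [0.2, 0.7, -0.2]
grip_width: 0.0853
finger_force: 0.0
```

Call:
{"method": "apply_moves", "body": {"linear": [[0.25,0,0],[0.5,0,0],[0.7,0,0],[0.7,0,0],[0.7,0,0]], "delta_rot": [[0,0,0],[0,0,0],[0,0,0],[0,0,0],[0,0,0]]}}

```text
clock: 20.5
position: [0.5878, 0.2008, 0.1996]
tool_rot: [-3.141, 0.001, 1.328]
force: [-0.4, -1.2, -0.3]
grip_width: 0.0853
finger_force: 0.0
```

```bash
python3 - <<'E'
from h import *
C=cam('wrist');im,d=optics.grab_frame('wrist');np.savez('w7',im=im,d=d);P=cloud(C,d)
s=monitor.observe();print((wj(s['position'])*1000).round(2),s['position'][2],s['clock'])
h=cv2.cvtColor(im,cv2.COLOR_RGB2HSV);H,S=h[...,0].astype(int),h[...,1]
for n,m in(('red',((H<8)|(H>172))&(S>120)),('green',(H>40)&(H<85)&(S>70))):
    k,l,st,ct=cv2.connectedComponentsWithStats(m.astype(np.uint8))
    for i in range(1,k):
        if st[i,4]>25: print(n,st[i].tolist(),ct[i].round(1),(wj(np.median(P[(l==i)&(d>0)],0))*1000).round(1))
for r in range(300,420,3):
    p=np.median(P[r,305:340],0)
    if .05<p[2]<.11: print(r,(wj(p)*1000).round(1)[1],p[2].round(3),int(im[r,305:340].mean()),end=' | ')
save('w7',cv2.resize(im[240:400,220:420],None,fx=4,fy=3.6,interpolation=cv2.INTER_CUBIC))
E
```

```text
[-4.0000e-02  1.4312e+02] 0.19990422514217882 20.55
red [308, 264, 29, 49, 1115] [322.2 291.3] [ -1.9 102.3]
red [266, 346, 22, 6, 103] [275.7 348.5] [-43.5  36.4]
green [271, 332, 17, 10, 123] [278.7 337.7] [-41.8  39.2]
300 95.7 0.083 78 | 303 93.2 0.083 77 | 306 90.4 0.083 77 | 309 88.0 0.083 79 | 339 44.4 0.053 39 | 342 44.2 0.058 37 | 345 44.7 0.063 37 | 348 44.5 0.068 39 | 351 42.9 0.07 86 | 354 40.0 0.07 67 | 357 37.5 0.071 64 | 360 33.6 0.069 46 | 363 33.4 0.073 41 | 366 33.4 0.078 41 | 369 33.7 0.082 41 | 372 33.5 0.086 42 | 375 33.9 0.09 42 | 378 33.9 0.094 41 | 381 33.5 0.098 58 | 384 31.6 0.099 116 | 387 29.1 0.099 126 | 390 26.2 0.099 125 | 393 23.9 0.099 124 | 396 20.8 0.099 85 | 399 18.3 0.099 74 | 402 14.9 0.099 73 | 405 12.8 0.099 64 | 408 9.9 0.099 64 | 411 7.1 0.1 88 | 414 4.6 0.1 75 |
```

View pics/w7.png

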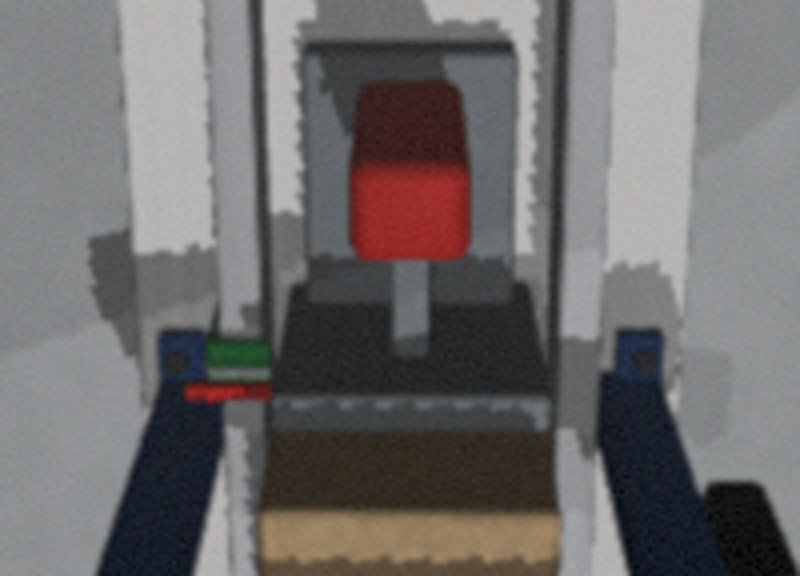

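```bash
python3 - <<'E'
from h import *
C=cam('wrist')
for f in('w3','w7'):
    im=np.load(f+'.npz')['im'].astype(float)
    print(f,'clip',im[336:350,274:285].mean(1)[:,0].round().astype(int).tolist(),'ptrR-G',(im[342:357,267:272,0]-im[342:357,267:272,1]).mean(1).round().astype(int).tolist(),'back edge of plate top',im[344:356,300:345].mean((1,2)).round().astype(int).tolist(),'face',im[355:365,300:345].mean((1,2)).round().astype(int).tolist(),'post',(im[305:318,312:332,0]-im[305:318,312:332,1]).mean(1).round().astype(int).tolist())
E
```

```text
w3 clip [37, 37, 33, 31, 31, 36, 58, 87, 90, 64, 41, 46, 72, 111] ptrR-G [-10, -12, -12, -11, -1, 17, 37, 66, 68, 56, 36, 12, -4, -7, -5] back edge of plate top [40, 40, 39, 40, 40, 39, 48, 66, 85, 101, 108, 109] face [109, 108, 107, 107, 107, 118, 152, 173, 176, 176] post [109, 109, 108, 109, 108, 109, 106, 95, 61, 18, -1, -4, -3]
w7 clip [34, 36, 36, 34, 32, 44, 75, 98, 90, 64, 61, 95, 127, 129] ptrR-G [-13, -12, -11, 3, 32, 75, 103, 99, 78, 44, 6, -7, -7, -6, -6] back edge of plate top [38, 37, 37, 37, 39, 53, 73, 85, 86, 77, 68, 66] face [66, 66, 65, 63, 55, 46, 42, 42, 41, 41] post [112, 111, 111, 111, 110, 107, 87, 40, 3, -4, -4, -3, -4]
```

```bash
python3 -c "
from workcell import workorder
print(workorder.job_done())"
```

```text
the job is handed in; nothing more can be done
None
```

I handed the job in at about 20.6 s: the carton stands on its narrow side in the lane under the bridge, with its end against the backstop, and the gripper has let go of everything. The backstop was set within 0.3 mm of the white line, but the carton's final contact pushed it back about 1 mm, so it ended roughly 0.8 mm past the line by my measurement (±0.6 mm), and I left it there.

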